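Set out the sample-taking station

ROBOT

A 6-joint arm with a two-finger parallel gripper is mounted at the origin on the work surface. World frame = base frame: x ahead of the robot, y to its left, z up, the work surface at z = 0. Lengths are in m, angles in rad, forces in N, time in s.
With the tool pointing down it reaches from about 0.3 to 0.85 m from the base axis. Payload 5.4 kg.
Tool frame: the origin (TCP) lies between the finger pads; the fingertips stand 11 mm ahead of it and the grasp point (between the pads) lies 8 mm behind it (tips_ahead is the distance from the TCP to the fingertips, in m); x points along the fingers, y is the direction in which the jaws open and shut, and the axes are right-handed (so a half turn about x gives the same grasp; the last joint's range is limited). The gripper opens to 85 mm and grips with 20 to 120 N. Pads are 22 mm wide; open, the fingers measure 114 mm over their backs; the gripper's body (76 mm by 85 mm) begins 54 mm behind the grasp point. The pads swing forward as they close: fully open they stand 13 mm farther back than shut.
Start: joints at [0.918, 0.158, 1.597, -0, 1.386, -0.21], TCP at [0.246, 0.52, 0.242] pointing down, gripper open.
Joint ranges: [-2.91, 2.91], [-0.94, 2.29], [0.18, 2.7], [-1.29, 4.43], [0.17, 2.64], [-3, 3]. Speed limits (rad/s): [2.57, 2.57, 3.14, 3.14, 3.14, 3.14].

INTERFACE

Orientations are given as a unit quaternion [w, x, y, z].
In Python, from bench import state, grab_frame, calibration, close_job, trace, place_of, tips_ahead gives the robot as it stands.
- The arm moves only by the tool play_rows, never from a script. Its argument "moves" is a list of rows, each an object with "linear": the shift along the world's x, y, z in cm, a list of three; "twist": the turn about the world's z in rad. In form: [{"linear": [dx, dy, dz], "twist": twist}, ...]. A call has 1 to 5 rows; each row shifts and turns the commanded pose from where the row before left it; what a row does not reach is not made up. A row lasts 1/10 s, in which the tool goes at most 50 mm and 8.59 degrees, less where a joint would pass 70% of its speed; a pose out of reach is approached as far as the arm can. A call with a gripper value outside its range is refused whole. "fingers" is the closure, from 0 (fully open) to 1 (shut), set as the call begins (left out, the last holds). The fingers move at their own pace and stop on an object; "grip_force" is the grip in N (left out, the last holds). Time passes only in rows, so rows that do not move let the fingers close. It gives the time, the measured TCP pose, the force and the opening at its end, in the units of the state.
- state(): the state, without advancing time (a new reading comes with each control period).
- grab_frame(name): name is "scene" or "top" or "wrist"; returns (picture, depth): 384x512x3 uint8, red, green, blue; 384x512 float32, m along the optical axis (not along the pixel's ray), 0 where there is no reading.
- calibration(name): a dict with "mtx" (3x3 intrinsics, pixels), "origin" and "attitude" of the camera in the world; the wrist camera has in their place "T_tool_cam" (4x4, takes a point from camera to tool coordinates, whose origin is the TCP and whose axes are the tool frame's). Camera axes: x right, y up, looking along -z (the intrinsics and any distortion apply to the point x, -y, -z); pixel columns grow to the right and rows downward; lengths in m; the calibration is good to about 2 mm. The wrist camera is an equidistant fisheye: a pixel r from the principal point sees the ray r / f radians off the axis. A picture is of the moment at which its call begins: read the wrist's pose just before it. calibration takes no time and is no camera call.
- close_job(): hands the job in, once; it reports no verdict.
Trained networks look in the newest picture that a camera, given by its name, has taken for a name from the list of things; names that differ only in an ending like _2 or _b are one class to them, and where a whole thing is asked for, a point or a joint stands for the part that bears it (a point fixed in the world has none). Each returns a list of dicts, best first, with "score" (0 to 1); they miss things now and then, are a little off and sometimes report something else, mostly with a low value. They report only what shows in the picture. A call takes as long as a camera call. They do not tell look-alikes from the thing itself.
- trace(camera, label): "mask" (384x512 bool, what is visible of it) and "extent" ([left, top, right, bottom] in pixels, round what is visible of it).
- place_of(camera, label): "xy" ([column, row] in pixels: a listed point, or the origin of a listed thing).
The state is a dict: "time_s": time; "joints": joint angles; "joint_velocities": joint speeds; "effort": joint torques, N m; "position": TCP position; "tool_rot": TCP orientation; "contact_force": force on the tool from outside, world axes, zero at the start; "ft_torque": the same for the moment, N m; "grip_width": opening from 0.0 (shut) to 1.0 (fully open).
Only numpy, scipy, OpenCV 4.12 (cv2) and the standard library are available. Lean on these libraries where they do the work, as an engineer would, in place of code of your own. Each camera call takes 0.05 s, during which the arm holds its last target. There are 200 camera calls.

TASK

Set out the sample-taking station on the bench: put the small rack of four tubes on the middle of the square mat and the tall jar on the middle of the round mat. Lay the flat steel tin on the bench midway between the two mats, in line with their centres, and put the short pot on the middle of the tin's lid. Everything stands the right way up; leave the bottle and the tape roll where they are.

Things in the scene. Friction and masses are not known exactly. Their poses are not given: they have to be found in the camera images.
- block_center (a point): Small portable tube rack, loose, 112 to 224 g: a grey plastic block 90 (its x) by 40 (its y) by 40 mm high, with one row along x of four short capped tubes standing up out of it to 65 mm above its underside (caps 16 mm across). To be gripped across the 40 mm width. This point is the centre of the block, 20 mm above its underside; z up.
- jar_center (a point): Tall jar, loose, 84 to 168 g: amber glass, round, 54 mm in diameter, 72 mm high, with a paper label and a white lid on the top 16 mm. This point is its centre, 36 mm above its underside; z up.
- tin_center (a point): Flat closed stainless steel tin, loose, 126 to 252 g: 90 (its x) by 60 (its y) by 25 mm high, flat top. To be gripped across the 60 mm width. This point is its centre, 12.5 mm above its underside; z up.
- pot_center (a point): Short pot, loose, 42 to 84 g: clear plastic, round, 38 mm in diameter, 36 mm high, with a paper label and a white lid on the top 11 mm. This point is its centre, 18 mm above its underside; z up.
- square_mat: Square black rubber mat, 100 by 100 by 4 mm, fixed to the bench. Origin at the centre of its underside, on the bench at height 0; x and y along its edges. The round mat's centre always lies 240 mm away along this mat's y axis, on its +y or its -y side; between the mats the bench is bare.
- round_mat: Round cork mat, 100 mm in diameter, 4 mm thick, fixed to the bench. Origin at the centre of its underside, on the bench at height 0.
- bottle: Loose bystander, to be left alone: closed white plastic bottle with a blue label and cap, 60 mm in diameter, 140 mm high, standing among the things. Origin at the centre of its underside.
- tape: Loose bystander, to be left alone: roll of paper tape lying flat, 60 mm outer and 38 mm inner diameter, 18 mm high, lying among the things. Origin at the centre of its underside.
Not all that is in view belongs to the job. What is shaped like the part that bears jar_center but yellow is not meant.

How it is judged:
At the end, for the whole second after the job is handed in: Rack and jar resting on the square and round mat, within 13 mm of their centres; tin flat on the bench, within 15 mm of the line of the mat centres and 135 mm of each (they are 240 apart); pot on the tin, centres within 13 mm; all four upright within 0.1 rad, released and at rest (horizontal distance between block_center and square_mat below 0.013 m and height (world z) of block_center below 0.03 m and horizontal distance between jar_center and round_mat below 0.013 m and height (world z) of jar_center below 0.046 m and horizontal distance between tin_center and square_mat below 0.135 m and horizontal distance between tin_center and round_mat below 0.135 m and x of tin_center in the frame of square_mat between -0.015 and 0.015 m and height (world z) of tin_center below 0.018 m and horizontal distance between pot_center and tin_center below 0.013 m and height (world z) of pot_center between 0.038 and 0.048 m and angle between each of jar_center, pot_center, tin_center, block_center's own z axis and vertical below 0.1 rad and linear speed of each of jar, pot, tin, block below 0.02 m/s and angular speed of each of jar, pot, tin, block below 0.2 rad/s); the robot touches nothing.
It fails at once if the bottle is pushed more than 25 mm from its place or tipped over (distance of bottle from where it was at the start of the episode above 0.025 m or angle between bottle's own z axis and vertical above 0.4 rad).
It fails at once if the tape roll is pushed more than 25 mm from its place or tipped over (distance of tape from where it was at the start of the episode above 0.025 m or angle between tape's own z axis and vertical above 0.4 rad).
It also fails if it takes over 109 s, if anything falls off the work surface, if the arm or the gripper's body presses on something with over 40 N, if the wrist force passes 120 N, or if a joint passes its speed limit or range.

## Working session

There is one attempt and no reset: what is moved stays moved. The work goes in short steps, Python scripts to look and compute and a tool call to move; the robot and the scene stay as the last step left them, time stands still between calls to the robot, and variables do not carry over. Pictures are saved under pics/ and viewed, about 12 in all and at most 16, crops included, and the job is handed in when it is done.

Besides the shell and the picture viewer there is one more tool, called after "Request:" as name(argument=value, ...), one argument or row to a line, values as JSON. play_rows: Moves the arm, as the interface text tells. Its arguments: {"type":"object","properties":{"moves":{"type":"array"},"fingers":{"type":"number"},"grip_force":{"type":"number"}},"required":["moves"]}

```bash
mkdir -p pics; ls; cat > h.py <<'E'
import numpy as np, cv2
from bench import *
from scipy.spatial.transform import Rotation as R
def att(a):
    a=np.array(a,float)
    return a if a.shape==(3,3) else R.from_quat(a[[1,2,3,0]]).as_matrix()
def cloud(name,depth):
    c=calibration(name);K=np.array(c["mtx"]);v,u=np.mgrid[:384,:512]
    p=np.stack([(u-K[0,2])/K[0,0]*depth,-(v-K[1,2])/K[1,1]*depth,-depth],-1)
    return p@att(c["attitude"]).T+np.array(c["origin"])
E
python3 - <<'E'
from h import *
print(state()); 
for n in("scene","top","wrist"):print(n,calibration(n))
for n in("top","scene"):
    p,d=grab_frame(n);cv2.imwrite(f"pics/{n}0.png",cv2.resize(p[...,::-1],(768,576)));P=cloud(n,d);np.savez(f"{n}0.npz",p=p,d=d,P=P)
    for l in["block_center","jar_center","tin_center","pot_center","square_mat","round_mat","bottle","tape"]:
        for r in trace(n,l)[:3]:
            m=r["mask"]&(d>0);q=P[m];
            if len(q)==0:continue
            zt=np.percentile(q[:,2],95);t=q[q[:,2]>zt-.006];rect=cv2.minAreaRect((t[:,:2]*1000).astype(np.float32))
            print(n,l,round(r["score"],2),[int(x) for x in r["extent"]],"med",q.mean(0).round(3),"ztop",zt.round(3),"rect",np.round(rect[0],0),np.round(rect[1],0),round(rect[2]))
E
```

```text
pics
{'time_s': 0.0, 'joints': array([ 9.17898288e-01,  1.59069415e-01,  1.59823663e+00, -2.21433664e-06,
        1.38616196e+00, -2.10102685e-01]), 'joint_velocities': array([-0.00057676,  0.00052943, -0.00020088,  0.0013347 , -0.00105702,
        0.00020251]), 'effort': array([-4.77440408e-04, -3.96007705e+01, -3.31428552e+01, -3.97722069e-04,
        8.44424270e-03, -4.02174464e-05]), 'position': array([0.24603486, 0.51907176, 0.24130322]), 'tool_rot': array([ 0.68957048,  0.15467319,  0.69012369, -0.15587836]), 'contact_force': array([0.10784953, 0.10604181, 0.71484853]), 'ft_torque': array([-0.06961348, -0.0125586 , -0.0013001 ]), 'grip_width': 1.001463605288905}
scene {'mtx': array([[417.8585389 ,   0.        , 264.67583828],
       [  0.        , 417.8585389 , 194.07539396],
       [  0.        ,   0.        ,   1.        ]]), 'origin': array([1.2508975 , 0.32158769, 0.84387049]), 'attitude': array([0.51039779, 0.21935244, 0.31631225, 0.7689767 ])}
top {'mtx': array([[356.97162959,   0.        , 251.46139813],
       [  0.        , 356.97162959, 194.44568246],
       [  0.    
[... 2139 characters left out ...]
.432 0.055] ztop 0.073 rect [451. 432.] [52. 52.] 21
scene jar_center 0.81 [341, 177, 365, 209] med [0.402 0.245 0.047] ztop 0.073 rect [394. 244.] [52. 51.] 24
scene tin_center 0.65 [324, 251, 359, 289] med [0.641 0.276 0.021] ztop 0.026 rect [634. 274.] [91. 61.] 28
scene pot_center 0.69 [201, 221, 212, 238] med [ 0.66  -0.072  0.028] ztop 0.037 rect [656. -74.] [37. 36.] 18
scene square_mat 0.69 [280, 201, 324, 237] med [0.501 0.146 0.003] ztop 0.006 rect [499. 145.] [100. 106.] 85
scene round_mat 0.97 [211, 178, 246, 199] med [ 0.478 -0.094  0.003] ztop 0.006 rect [478. -95.] [98. 93.] 24
scene tape 0.9 [265, 238, 286, 261] med [0.647 0.112 0.013] ztop 0.019 rect [645. 110.] [60. 57.] 23
```

View pics/top0.png

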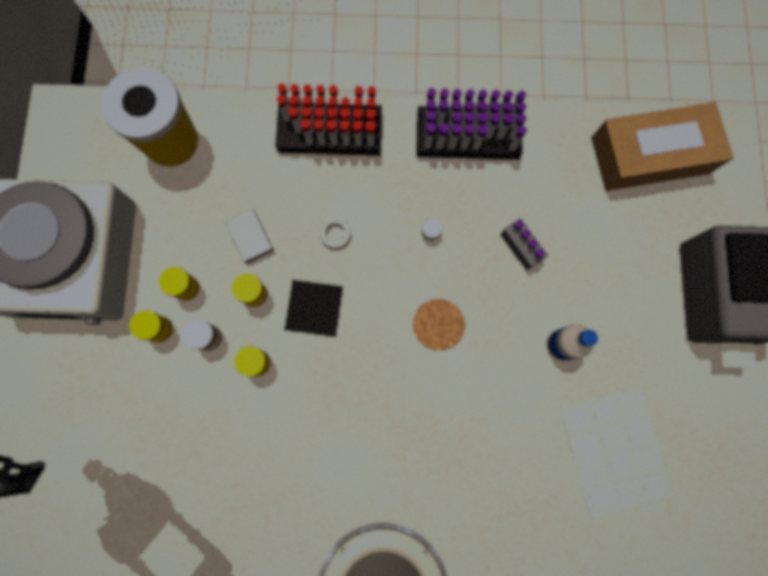

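View pics/scene0.png

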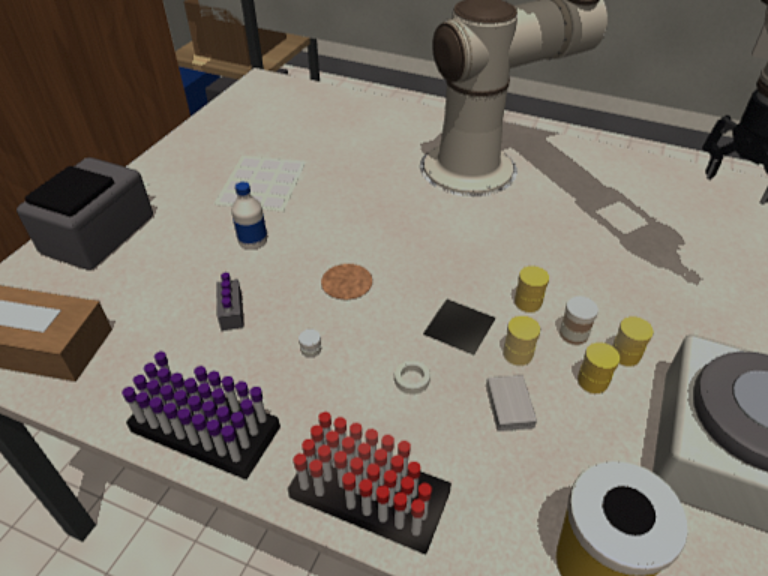

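White-lidded amber jar at top (199,334) / scene (579,318). The four look-alikes at top (177,282), (247,289), (149,325), (251,361) are all yellow with yellow lids, so they're out. I'll confirm it in a crop and get the exact geometry.

```bash
python3 - <<'E'
from h import *
try: print("tips",tips_ahead if not callable(tips_ahead) else tips_ahead())
except Exception as e: print(e)
s=state();q=s["tool_rot"];M=att(q);print("jaw yaw",np.degrees(np.arctan2(M[1,1],M[0,1])),"xaxis",M[:,0].round(3))
for n in("top","scene"):
    z=np.load(n+"0.npz");p,P=z["p"],z["P"]
    m=((abs(P[...,2]-.073)<.008)&(P[...,0]>.35)&(P[...,0]<.58)&(P[...,1]>.2)&(P[...,1]<.48)).astype(np.uint8)
    k,l,st,c=cv2.connectedComponentsWithStats(m)
    for i in range(1,k):
        if st[i,4]>60:
            t=P[l==i];print(n,cv2.minEnclosingCircle((t[:,:2]*1000).astype(np.float32)),t[:,2].max().round(3),"rgb",p[l==i].mean(0).round())
p=np.load("scene0.npz")["p"];cv2.imwrite("pics/c1.png",cv2.resize(p[160:280,310:450,::-1],None,fx=5,fy=5,interpolation=3))
E
```

```text
tips 0.011
jaw yaw 64.63040172334263 xaxis [ 0. -0. -1.]
top ((528.775634765625, 389.56707763671875), 27.07969093322754) 0.076 rgb [148. 150.  19.]
top ((520.4546508789062, 258.96746826171875), 26.830896377563477) 0.076 rgb [149. 151.  32.]
top ((448.3895568847656, 432.32794189453125), 27.295846939086914) 0.076 rgb [147. 148.  13.]
top ((435.2569274902344, 339.29876708984375), 27.06957244873047) 0.076 rgb [149. 151. 156.]
top ((390.4603576660156, 244.26318359375), 26.936634063720703) 0.076 rgb [150. 152.  29.]
scene ((392.44903564453125, 245.45729064941406), 27.823875427246094) 0.075 rgb [160. 149.  66.]
scene ((437.4945373535156, 339.786865234375), 28.344100952148438) 0.075 rgb [162. 163. 159.]
scene ((521.8109130859375, 257.4055480957031), 28.379953384399414) 0.074 rgb [160. 150.  70.]
scene ((450.22015380859375, 431.98663330078125), 27.990680694580078) 0.076 rgb [158. 148.  72.]
scene ((531.1986083984375, 391.708251953125), 29.105144500732422) 0.076 rgb [159. 149.  65.]
```

View pics/c1.png

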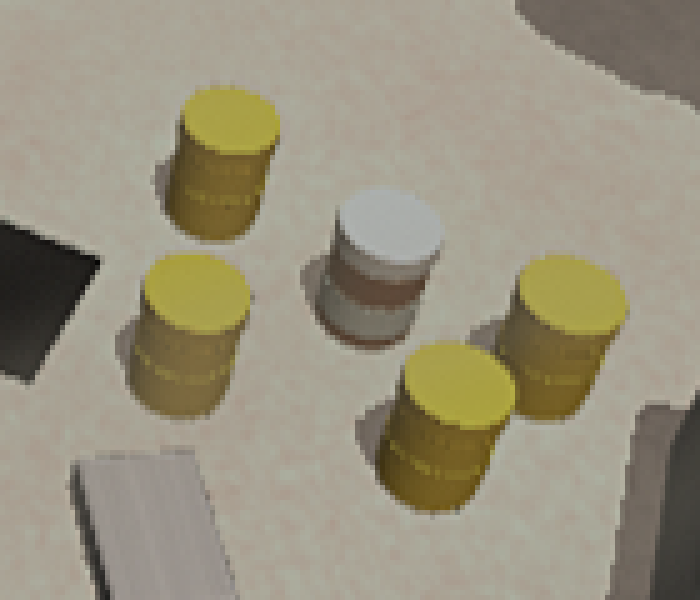

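Confirmed: only the jar at crop (385,265) has a white lid, amber body and label. It is at about (0.436, 0.3395). With neighbours on four sides, the free jaw direction is about -7°.

Request:
play_rows(
  moves=[
    {"linear": [1.9,-1.8,-0.8],"twist": -0.125},
    {"linear": [1.9,-1.8,-0.8],"twist": -0.125},
    {"linear": [1.9,-1.8,-0.8],"twist": -0.125},
    {"linear": [1.9,-1.8,-0.8],"twist": -0.125},
    {"linear": [1.9,-1.8,-0.8],"twist": -0.125},
  ],
  fingers=0,
  grip_force=30,
)

```text
time_s: 1.4
position: [0.342, 0.4288, 0.2021]
tool_rot: [0.608, 0.361, 0.608, -0.361]
contact_force: [-0.4, -0.1, -0.2]
grip_width: 1.003
```

Request:
play_rows(
  moves=[
    {"linear": [1.9,-1.8,-0.8],"twist": -0.125},
    {"linear": [1.9,-1.8,-0.8],"twist": -0.125},
    {"linear": [1.9,-1.8,-0.8],"twist": -0.125},
    {"linear": [1.9,-1.8,-0.8],"twist": -0.125},
    {"linear": [1.9,-1.8,-0.8],"twist": -0.125},
  ],
)

```text
time_s: 1.9
position: [0.4371, 0.3387, 0.1621]
tool_rot: [0.467, 0.531, 0.467, -0.531]
contact_force: [-0.1, 1.7, -0.5]
grip_width: 0.999
```

Request:
play_rows(
  moves=[
    {"linear": [0,0,0],"twist": 0},
    {"linear": [0,0,0],"twist": 0},
  ],
)

```text
time_s: 2.1
position: [0.4364, 0.3394, 0.1622]
tool_rot: [-0.469, -0.529, -0.469, 0.53]
contact_force: [-0.1, 0.1, 0.1]
grip_width: 1.002
```

```bash
cat >> h.py <<'E'
def pose():
    s=state();M=att(s["tool_rot"]);return s,np.array(s["position"]),M
def wrist(save=None):
    "wrist picture as a world cloud (fisheye, depth along axis)"
    s,p,M=pose();im,d=grab_frame("wrist");c=calibration("wrist");K=c["mtx"];T=np.array(c["T_tool_cam"])
    v,u=np.mgrid[:384,:512];a=(u-K[0,2])/K[0,0];b=(v-K[1,2])/K[1,1];r=np.hypot(a,b)+1e-9
    t=np.tan(np.minimum(r,1.5))/r
    q=np.stack([a*t*d,-b*t*d,-d],-1);P=(q@T[:3,:3].T+T[:3,3])@M.T+p
    P[d<=0]=np.nan
    if save:cv2.imwrite(f"pics/{save}.png",im[...,::-1])
    return im,d,P
def tops(P,zlo,zhi,c,rad):
    m=(P[...,2]>zlo)&(P[...,2]<zhi)&(np.hypot(P[...,0]-c[0],P[...,1]-c[1])<rad)
    t=P[m][:,:2]*1000
    if len(t)<5: print("none");return
    print("n",len(t),"circ",np.round(cv2.minEnclosingCircle(t.astype(np.float32))[0],1),"rect",[np.round(x,1) for x in cv2.minAreaRect(t.astype(np.float32))],"z",np.median(P[m][:,2]).round(4))
def show():
    s,p,M=pose();print("t",round(s["time_s"],2),"tcp",p.round(4),"yaw",np.degrees(np.arctan2(M[1,1],M[0,1])).round(1),"F",s["contact_force"].round(1),"w",round(s["grip_width"],3))
E
python3 - <<'E'
from h import *
show();im,d,P=wrist("w1");print(np.nanmin(d),np.nanmax(d));tops(P,.06,.085,(.436,.3395),.045)
E
```

```text
t 2.1 tcp [0.4364 0.3394 0.1622] yaw -7.0 F [-0.1  0.1  0.1] w 1.002
0.0 1.5772154
n 3494 circ [435.3 339.7] rect [array([435.3, 340. ]), array([53.3, 53.5]), np.float64(36.9)] z 0.0726
```

Request:
play_rows(
  moves=[
    {"linear": [-0.1,0.05,-4],"twist": 0},
    {"linear": [0,0,-4],"twist": 0},
    {"linear": [0,0,-3],"twist": 0},
    {"linear": [0,0,-1.8],"twist": 0},
    {"linear": [0,0,0],"twist": 0},
  ],
)

```text
time_s: 2.65
position: [0.4324, 0.3399, 0.0317]
tool_rot: [-0.469, -0.527, -0.47, 0.531]
contact_force: [-1.3, -1.3, 0.2]
grip_width: 0.999
```

Request:
play_rows(
  moves=[
    {"linear": [0,0,0],"twist": 0},
    {"linear": [0,0,0],"twist": 0},
    {"linear": [0,0,0],"twist": 0},
    {"linear": [0,0,0],"twist": 0},
    {"linear": [0,0,0],"twist": 0},
  ],
  fingers=1,
)

```text
time_s: 3.15
position: [0.4365, 0.341, 0.0364]
tool_rot: [0.469, 0.531, 0.468, -0.528]
contact_force: [-2.8, 1.7, 7.1]
grip_width: 0.618
```

Request:
play_rows(
  moves=[
    {"linear": [0,0,0],"twist": 0},
    {"linear": [0,0,0],"twist": 0},
    {"linear": [0,0,0],"twist": 0},
  ],
)

```text
time_s: 3.45
position: [0.4365, 0.3409, 0.0364]
tool_rot: [0.469, 0.531, 0.468, -0.528]
contact_force: [-2.7, -0.1, 7.2]
grip_width: 0.62
```

Request:
play_rows(
  moves=[
    {"linear": [0,0,2],"twist": 0},
    {"linear": [0,0,3],"twist": 0},
    {"linear": [0,0,4],"twist": 0},
    {"linear": [0,0,2.5],"twist": 0},
  ],
)

```text
time_s: 3.85
position: [0.4365, 0.3405, 0.1528]
tool_rot: [0.469, 0.531, 0.468, -0.528]
contact_force: [0.8, 0.6, -1.9]
grip_width: 0.617
```

Request:
play_rows(
  moves=[
    {"linear": [0.3,-3,0],"twist": 0},
    {"linear": [0.3,-4,0],"twist": 0},
    {"linear": [0.3,-4,0],"twist": 0},
    {"linear": [0.3,-4,0],"twist": 0},
    {"linear": [0.3,-4,0],"twist": 0},
  ],
)

```text
time_s: 4.35
position: [0.4504, 0.1485, 0.1498]
tool_rot: [0.469, 0.53, 0.468, -0.529]
contact_force: [0.9, -0.7, -1.5]
grip_width: 0.617
```

Request:
play_rows(
  moves=[
    {"linear": [0.3,-4,0],"twist": 0},
    {"linear": [0.3,-4,0],"twist": 0},
    {"linear": [0.3,-4,0],"twist": 0},
    {"linear": [0.3,-4,0],"twist": 0},
    {"linear": [0.3,-4,0],"twist": 0},
  ],
)

```text
time_s: 4.85
position: [0.4653, -0.0517, 0.1499]
tool_rot: [0.469, 0.53, 0.468, -0.529]
contact_force: [1.2, -0.1, -0.7]
grip_width: 0.62
```

Request:
play_rows(
  moves=[
    {"linear": [0.3,-3,0],"twist": 0},
    {"linear": [0.3,-1.5,0],"twist": 0},
    {"linear": [0,0,0],"twist": 0},
    {"linear": [0,0,0],"twist": 0},
  ],
)

```text
time_s: 5.25
position: [0.4713, -0.0943, 0.1493]
tool_rot: [0.468, 0.53, 0.469, -0.529]
contact_force: [-0.5, -0.1, -2.0]
grip_width: 0.622
```

```bash
python3 - <<'E'
from h import *
show();im,d,P=wrist("w2")
K=[("cork",(im[...,0].astype(int)-im[...,2]>40))]
for n,m in K:
    m=m&(np.abs(P[...,2])<.012)&(np.hypot(P[...,0]-.474,P[...,1]+.094)<.07)
    t=P[m]; print(len(t)); 
    if len(t)>20: print(cv2.minEnclosingCircle((t[:,:2]*1000).astype(np.float32)),np.median(t[:,2]))
c,r=trace("wrist","round_mat"),None
for x in c[:1]:
    t=P[x["mask"]];t=t[np.isfinite(t[:,0])];print(x["score"],cv2.minEnclosingCircle((t[:,:2]*1000).astype(np.float32)),t.mean(0))
E
```

```text
t 5.25 tcp [ 0.4713 -0.0943  0.1493] yaw -7.0 F [-0.5 -0.1 -2. ] w 0.622
6202
((472.84326171875, -94.9640121459961), 50.62058639526367) 0.004552785582588745
0.64 ((621.2244873046875, -200.01400756835938), 145.02154541015625) [ 0.64439664 -0.22725436  0.03456025]
```

View pics/w2.png

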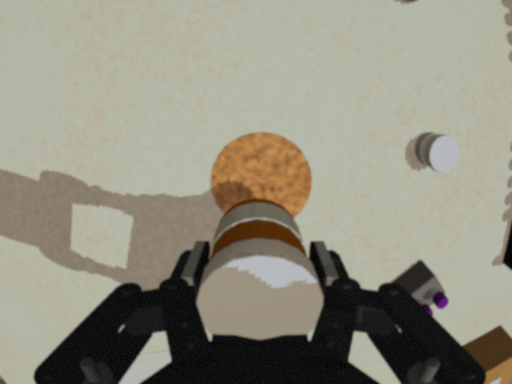

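The jar hangs upright between the fingers, with the cork mat centred below it at (0.473, -0.095). Lowering.

Request:
play_rows(
  moves=[
    {"linear": [0.2,0.05,-4],"twist": 0},
    {"linear": [0,0,-3.5],"twist": 0},
    {"linear": [0,0,-2],"twist": 0},
    {"linear": [0,0,-0.9],"twist": 0},
    {"linear": [0,0,0],"twist": 0},
  ],
)

```text
time_s: 5.85
position: [0.4726, -0.0933, 0.0444]
tool_rot: [-0.468, -0.529, -0.47, 0.53]
contact_force: [-0.4, 0.3, -1.9]
grip_width: 0.622
```

Request:
play_rows(
  moves=[
    {"linear": [0,0,-0.3],"twist": 0},
    {"linear": [0,0,0],"twist": 0},
  ],
)

```text
time_s: 6.05
position: [0.4743, -0.0947, 0.0434]
tool_rot: [0.469, 0.53, 0.468, -0.529]
contact_force: [0.3, 0.1, -2.0]
grip_width: 0.622
```

Request:
play_rows(
  moves=[
    {"linear": [0,0,-0.2],"twist": 0},
    {"linear": [0,0,-0.1],"twist": 0},
    {"linear": [0,0,0],"twist": 0},
  ],
)

```text
time_s: 6.35
position: [0.4741, -0.0949, 0.0404]
tool_rot: [0.469, 0.53, 0.468, -0.529]
contact_force: [-1.6, 0.4, 4.9]
grip_width: 0.623
```

Request:
play_rows(
  moves=[
    {"linear": [0,0,0],"twist": 0},
    {"linear": [0,0,0],"twist": 0},
    {"linear": [0,0,0],"twist": 0},
    {"linear": [0,0,0],"twist": 0},
  ],
  fingers=0,
)

```text
time_s: 6.75
position: [0.4734, -0.0945, 0.0393]
tool_rot: [0.469, 0.53, 0.469, -0.53]
contact_force: [0.3, 0.4, -0.0]
grip_width: 1.002
```

Request:
play_rows(
  moves=[
    {"linear": [0,0,2],"twist": 0},
    {"linear": [0,0,4],"twist": 0},
    {"linear": [0,0,4],"twist": 0},
    {"linear": [2,-2,1],"twist": -0.14},
    {"linear": [3,-3,0],"twist": -0.14},
  ],
)

```text
time_s: 7.25
position: [0.525, -0.1447, 0.1525]
tool_rot: [0.391, 0.591, 0.387, -0.59]
contact_force: [0.2, 0.2, 0.3]
grip_width: 1.001
```

Request:
play_rows(
  moves=[
    {"linear": [3,-3,0],"twist": -0.14},
    {"linear": [3,-3,0],"twist": -0.14},
    {"linear": [3,-3,0],"twist": -0.14},
    {"linear": [1.6,-1.7,0],"twist": -0.14},
    {"linear": [0,0,0],"twist": 0},
  ],
)

```text
time_s: 7.75
position: [0.6306, -0.2539, 0.1488]
tool_rot: [0.211, 0.675, 0.21, -0.675]
contact_force: [-0.7, 0.8, 0.4]
grip_width: 1.0
```

```bash
python3 - <<'E'
from h import *
show();im,d,P=wrist("w3");tops(P,.034,.046,(.631,-.2525),.06);tops(P,.055,.08,(.631,-.2525),.06)
tops(P,.06,.09,(.474,-.095),.05)
E
```

```text
t 7.75 tcp [ 0.6306 -0.2539  0.1488] yaw -55.3 F [-0.7  0.8  0.4] w 1.0
n 3225 circ [ 630.4 -253.3] rect [array([ 630.5, -253.5]), array([90. , 40.2]), np.float64(35.1)] z 0.0406
n 1436 circ [ 630.5 -254. ] rect [array([ 630.1, -253.4]), array([81.3, 15.9]), np.float64(35.3)] z 0.0653
n 1835 circ [473.3 -96. ] rect [array([474.2, -96.7]), array([53.5, 53.6]), np.float64(78.3)] z 0.0765
```

View pics/w3.png

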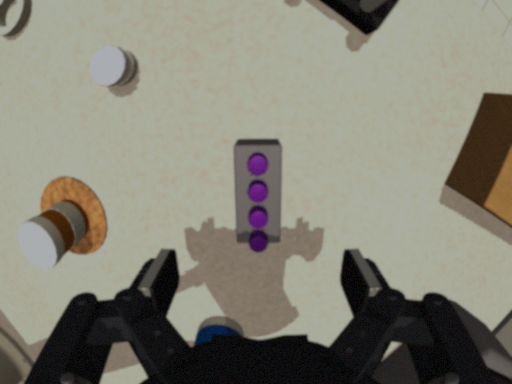

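Request:
play_rows(
  moves=[
    {"linear": [0,0,-4],"twist": 0},
    {"linear": [0,0,-4],"twist": 0},
    {"linear": [0,0,-3],"twist": 0},
    {"linear": [0,0,-2],"twist": 0},
    {"linear": [0,0,0],"twist": 0},
  ],
)

```text
time_s: 8.3
position: [0.6259, -0.2486, 0.0151]
tool_rot: [-0.21, -0.672, -0.215, 0.676]
contact_force: [0.6, 1.3, -0.0]
grip_width: 1.0
```

Request:
play_rows(
  moves=[
    {"linear": [0,0,0],"twist": 0},
    {"linear": [0,0,0],"twist": 0},
    {"linear": [0,0,0],"twist": 0},
    {"linear": [0,0,0],"twist": 0},
    {"linear": [0,0,0],"twist": 0},
  ],
  fingers=1,
)

```text
time_s: 8.8
position: [0.6307, -0.2522, 0.0215]
tool_rot: [0.213, 0.675, 0.211, -0.674]
contact_force: [-0.5, 0.2, 7.0]
grip_width: 0.46
```

Request:
play_rows(
  moves=[
    {"linear": [0,0,0],"twist": 0},
    {"linear": [0,0,0],"twist": 0},
    {"linear": [0,0,0],"twist": 0},
  ],
)

```text
time_s: 9.1
position: [0.6307, -0.2522, 0.0215]
tool_rot: [0.213, 0.675, 0.211, -0.674]
contact_force: [-0.9, 0.2, 6.5]
grip_width: 0.463
```

Request:
play_rows(
  moves=[
    {"linear": [0,0,2],"twist": 0},
    {"linear": [0,0,4],"twist": 0},
    {"linear": [0,0,4],"twist": 0},
    {"linear": [0,0,4],"twist": 0},
    {"linear": [0,0,0],"twist": 0},
  ],
)

```text
time_s: 9.6
position: [0.6329, -0.2536, 0.1674]
tool_rot: [0.216, 0.678, 0.208, -0.672]
contact_force: [0.2, -0.9, -0.2]
grip_width: 0.464
```

Request:
play_rows(
  moves=[
    {"linear": [-1.35,3,0],"twist": 0.086},
    {"linear": [-1.35,4,0],"twist": 0.086},
    {"linear": [-1.35,4,0],"twist": 0.086},
    {"linear": [-1.35,4.2,0],"twist": 0.086},
    {"linear": [-1.35,4.2,0],"twist": 0.086},
  ],
)

```text
time_s: 10.1
position: [0.5603, -0.0558, 0.1581]
tool_rot: [-0.351, -0.613, -0.352, 0.614]
contact_force: [0.0, 0.5, -0.6]
grip_width: 0.464
```

Request:
play_rows(
  moves=[
    {"linear": [-1.35,4.2,0],"twist": 0.086},
    {"linear": [-1.35,4.2,0],"twist": 0.086},
    {"linear": [-1.35,4.2,0],"twist": 0.086},
    {"linear": [-1.35,4,0],"twist": 0.086},
    {"linear": [-1.35,3.8,0],"twist": 0.086},
  ],
)

```text
time_s: 10.6
position: [0.4928, 0.1481, 0.1583]
tool_rot: [-0.474, -0.524, -0.475, 0.524]
contact_force: [0.3, -0.9, -1.8]
grip_width: 0.464
```

Request:
play_rows(
  moves=[
    {"linear": [0,0,0],"twist": 0},
    {"linear": [0,0,0],"twist": 0},
  ],
)

```text
time_s: 10.8
position: [0.4935, 0.147, 0.1585]
tool_rot: [-0.474, -0.524, -0.474, 0.525]
contact_force: [0.4, 0.0, -0.9]
grip_width: 0.465
```

```bash
python3 - <<'E'
from h import *
show();im,d,P=wrist("w4")
m=(im.max(2)<50)&(np.abs(P[...,2]-.004)<.008)&(np.hypot(P[...,0]-.497,P[...,1]-.145)<.09)
k,l,st,c=cv2.connectedComponentsWithStats(m.astype(np.uint8));i=1+st[1:,4].argmax();t=P[l==i][:,:2]*1000
print(st[i,4],cv2.minAreaRect(t.astype(np.float32)))
E
```

```text
t 10.8 tcp [0.4935 0.147  0.1585] yaw -5.8 F [ 0.4  0.  -0.9] w 0.465
3800 ((499.47802734375, 160.86009216308594), (63.6723747253418, 95.92292022705078), 83.48605346679688)
```

View pics/w4.png

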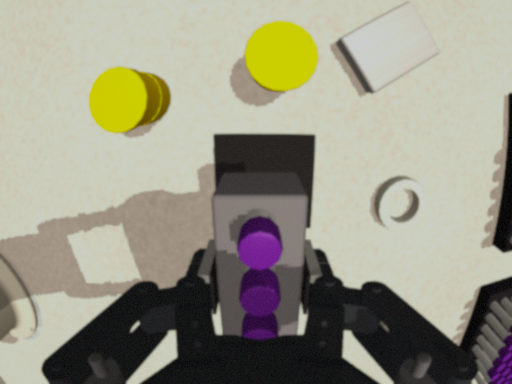

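Rack is level in the grip over the black mat at (265,180), and the mat centre is (0.497, 0.1445).

Request:
play_rows(
  moves=[
    {"linear": [0.35,-0.15,-4],"twist": 0},
    {"linear": [0,0,-4],"twist": 0},
    {"linear": [0,0,-3],"twist": 0},
    {"linear": [0,0,-1.5],"twist": 0},
    {"linear": [0,0,0],"twist": 0},
  ],
)

```text
time_s: 11.35
position: [0.4958, 0.1435, 0.0314]
tool_rot: [-0.472, -0.524, -0.475, 0.527]
contact_force: [-0.7, 0.2, -2.1]
grip_width: 0.462
```

Request:
play_rows(
  moves=[
    {"linear": [0,0,-0.3],"twist": 0},
    {"linear": [0,0,-0.2],"twist": 0},
    {"linear": [0,0,0],"twist": 0},
  ],
)

```text
time_s: 11.65
position: [0.4988, 0.1448, 0.0302]
tool_rot: [0.474, 0.525, 0.473, -0.524]
contact_force: [-0.1, 0.6, -2.3]
grip_width: 0.466
```

Request:
play_rows(
  moves=[
    {"linear": [0,0,-0.3],"twist": 0},
    {"linear": [0,0,-0.1],"twist": 0},
    {"linear": [0,0,0],"twist": 0},
  ],
)

```text
time_s: 11.95
position: [0.4981, 0.1451, 0.0255]
tool_rot: [0.474, 0.525, 0.474, -0.525]
contact_force: [-0.2, -0.6, -1.8]
grip_width: 0.463
```

Request:
play_rows(
  moves=[
    {"linear": [0,0,-0.1],"twist": 0},
    {"linear": [0,0,-0.1],"twist": 0},
    {"linear": [0,0,0],"twist": 0},
  ],
)

```text
time_s: 12.25
position: [0.4982, 0.145, 0.0254]
tool_rot: [-0.474, -0.524, -0.474, 0.525]
contact_force: [-8.8, -2.4, 18.1]
grip_width: 0.468
```

Request:
play_rows(
  moves=[
    {"linear": [0,0,0.1],"twist": 0},
    {"linear": [0,0,0],"twist": 0},
    {"linear": [0,0,0],"twist": 0},
    {"linear": [0,0,0],"twist": 0},
  ],
  fingers=0,
)

```text
time_s: 12.65
position: [0.4978, 0.145, 0.0241]
tool_rot: [-0.474, -0.525, -0.474, 0.525]
contact_force: [1.0, -0.2, -0.5]
grip_width: 1.002
```

Request:
play_rows(
  moves=[
    {"linear": [0,0,2],"twist": 0},
    {"linear": [0,0,4],"twist": 0},
    {"linear": [0,0,4],"twist": 0},
    {"linear": [1.4,1.3,3],"twist": -0.14},
    {"linear": [2,2,0],"twist": -0.14},
  ],
)

```text
time_s: 13.15
position: [0.5353, 0.1782, 0.1599]
tool_rot: [0.396, 0.59, 0.392, -0.584]
contact_force: [1.4, -0.1, 0.5]
grip_width: 0.998
```

Request:
play_rows(
  moves=[
    {"linear": [2,2,0],"twist": -0.14},
    {"linear": [2,2,0],"twist": -0.14},
    {"linear": [2,2,0],"twist": -0.14},
    {"linear": [2,2,0],"twist": -0.14},
    {"linear": [2,1.5,0],"twist": -0.14},
  ],
)

```text
time_s: 13.65
position: [0.6323, 0.2743, 0.1537]
tool_rot: [-0.169, -0.686, -0.169, 0.687]
contact_force: [0.3, 0.2, -0.2]
grip_width: 0.999
```

Request:
play_rows(
  moves=[
    {"linear": [0,0,0],"twist": 0},
    {"linear": [0,0,0],"twist": 0},
  ],
)

```text
time_s: 13.85
position: [0.6315, 0.273, 0.1535]
tool_rot: [-0.172, -0.685, -0.172, 0.686]
contact_force: [-0.4, 0.7, 0.6]
grip_width: 0.998
```

```bash
python3 - <<'E'
from h import *
show();im,d,P=wrist("w5");tops(P,.019,.032,(.633,.274),.065)
tops(P,.06,.09,(.497,.1445),.055);tops(P,.035,.055,(.497,.1445),.055)
E
```

```text
t 13.85 tcp [0.6315 0.273  0.1535] yaw -61.9 F [-0.4  0.7  0.6] w 0.998
n 5997 circ [632.7 275.2] rect [array([633. , 274.8]), array([89.3, 60.6]), np.float64(28.9)] z 0.0256
none
n 1073 circ [501.7 149.3] rect [array([500.9, 149.3]), array([80.5, 38.8]), np.float64(84.9)] z 0.0445
```

View pics/w5.png

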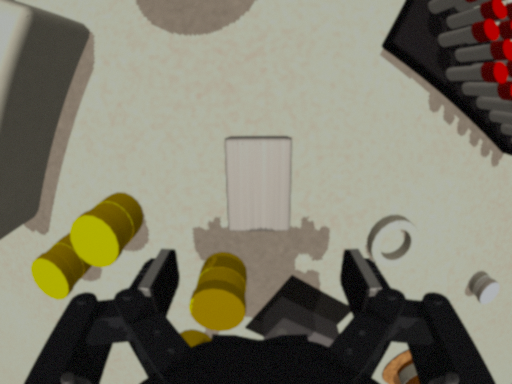

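Tin is square between the fingers at (258,183), measured at (0.633, 0.275) with yaw 29°.

Request:
play_rows(
  moves=[
    {"linear": [0.15,0.2,-4],"twist": 0.01},
    {"linear": [0,0,-4],"twist": 0},
    {"linear": [0,0,-3],"twist": 0},
    {"linear": [0,0,-1.8],"twist": 0},
    {"linear": [0,0,-0.7],"twist": 0},
  ],
)

```text
time_s: 14.4
position: [0.6317, 0.2742, 0.0172]
tool_rot: [-0.175, -0.684, -0.175, 0.687]
contact_force: [-0.2, 0.2, 0.9]
grip_width: 1.002
```

Request:
play_rows(
  moves=[
    {"linear": [0,0,-0.2],"twist": 0},
    {"linear": [0,0,-0.1],"twist": 0},
    {"linear": [0,0,0],"twist": 0},
  ],
)

```text
time_s: 14.7
position: [0.6347, 0.2753, 0.0183]
tool_rot: [0.175, 0.686, 0.175, -0.684]
contact_force: [0.3, 0.6, 0.1]
grip_width: 0.999
```

Request:
play_rows(
  moves=[
    {"linear": [0,0,0],"twist": 0},
    {"linear": [0,0,0],"twist": 0},
    {"linear": [0,0,0],"twist": 0},
    {"linear": [0,0,0],"twist": 0},
    {"linear": [0,0,0],"twist": 0},
  ],
  fingers=1,
  grip_force=40,
)

```text
time_s: 15.2
position: [0.6341, 0.2754, 0.0176]
tool_rot: [0.174, 0.686, 0.175, -0.685]
contact_force: [-0.2, 0.8, 6.6]
grip_width: 0.692
```

Request:
play_rows(
  moves=[
    {"linear": [0,0,2],"twist": 0},
    {"linear": [0,0,4],"twist": 0},
    {"linear": [0,0,4],"twist": 0},
    {"linear": [0,0,3],"twist": 0},
    {"linear": [0,0,0],"twist": 0},
  ],
)

```text
time_s: 15.7
position: [0.6364, 0.2758, 0.1521]
tool_rot: [0.175, 0.689, 0.175, -0.682]
contact_force: [0.9, 0.0, -1.8]
grip_width: 0.692
```

Request:
play_rows(
  moves=[
    {"linear": [-1.8,-2.8,0],"twist": 0.12},
    {"linear": [-1.9,-3.2,0],"twist": 0.12},
    {"linear": [-1.9,-3.2,0],"twist": 0.12},
    {"linear": [-1.9,-3.2,0],"twist": 0.12},
    {"linear": [-1.9,-3.2,0],"twist": 0.12},
  ],
)

```text
time_s: 16.2
position: [0.5369, 0.1179, 0.1438]
tool_rot: [-0.37, -0.601, -0.371, 0.603]
contact_force: [0.2, -0.2, -2.1]
grip_width: 0.692
```

Request:
play_rows(
  moves=[
    {"linear": [-1.9,-3.2,0],"twist": 0.12},
    {"linear": [-1.9,-3.2,0],"twist": 0.12},
    {"linear": [-1.7,-3,0],"twist": 0.12},
    {"linear": [0,0,0],"twist": 0},
    {"linear": [0,0,0],"twist": 0},
  ],
)

```text
time_s: 16.7
position: [0.4832, 0.0248, 0.1447]
tool_rot: [-0.47, -0.527, -0.471, 0.528]
contact_force: [0.4, 0.4, -2.6]
grip_width: 0.694
```

```bash
python3 - <<'E'
from h import *
show();im,d,P=wrist("w6")
tops(P,.055,.09,(.497,.1445),.065);tops(P,.035,.055,(.497,.1445),.065);tops(P,.06,.09,(.4737,-.096),.05)
E
```

```text
t 16.7 tcp [0.4832 0.0248 0.1447] yaw -6.6 F [ 0.4  0.4 -2.6] w 0.694
n 1538 circ [498.7 140.2] rect [array([498.2, 140.1]), array([74.5, 15.8]), np.float64(83.9)] z 0.0692
n 4045 circ [497.8 142.7] rect [array([498.4, 142.5]), array([88.5, 40.2]), np.float64(84.5)] z 0.0444
n 121 circ [469.4 -97.4] rect [array([469.2, -99. ]), array([ 5.7, 38. ]), np.float64(82.8)] z 0.0767
```

View pics/w6.png

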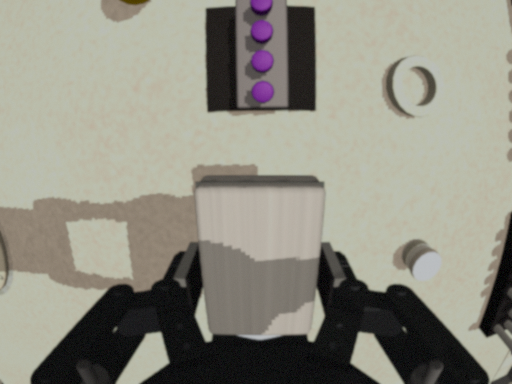

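Rack sits well on its mat at (0.498, 0.143). The tin is level in the grip, so I'll lower it.

Request:
play_rows(
  moves=[
    {"linear": [0.2,0.05,-4],"twist": 0.01},
    {"linear": [0,0,-4],"twist": 0},
    {"linear": [0,0,-2.5],"twist": 0},
    {"linear": [0,0,-1.2],"twist": 0},
    {"linear": [0,0,-0.4],"twist": 0},
  ],
)

```text
time_s: 17.25
position: [0.4856, 0.0264, 0.0238]
tool_rot: [-0.473, -0.524, -0.475, 0.525]
contact_force: [-0.0, 0.1, -2.4]
grip_width: 0.69
```

Request:
play_rows(
  moves=[
    {"linear": [0,0,-0.3],"twist": 0},
    {"linear": [0,0,-0.2],"twist": 0},
    {"linear": [0,0,0],"twist": 0},
  ],
)

```text
time_s: 17.55
position: [0.4873, 0.0254, 0.0212]
tool_rot: [0.474, 0.525, 0.473, -0.524]
contact_force: [0.5, -0.1, -1.8]
grip_width: 0.693
```

Request:
play_rows(
  moves=[
    {"linear": [0,0,-0.2],"twist": 0},
    {"linear": [0,0,-0.15],"twist": 0},
    {"linear": [0,0,0],"twist": 0},
  ],
)

```text
time_s: 17.85
position: [0.4869, 0.0254, 0.0175]
tool_rot: [0.474, 0.525, 0.474, -0.525]
contact_force: [-0.7, -0.4, 2.8]
grip_width: 0.689
```

Request:
play_rows(
  moves=[
    {"linear": [0,0,0],"twist": 0},
    {"linear": [0,0,0],"twist": 0},
    {"linear": [0,0,0],"twist": 0},
    {"linear": [0,0,0],"twist": 0},
  ],
  fingers=0,
)

```text
time_s: 18.25
position: [0.4864, 0.0255, 0.0168]
tool_rot: [0.474, 0.525, 0.474, -0.525]
contact_force: [0.0, -0.9, 0.1]
grip_width: 1.001
```

Request:
play_rows(
  moves=[
    {"linear": [0,0,2],"twist": 0},
    {"linear": [0,0,4],"twist": 0},
    {"linear": [0,0,4],"twist": 0},
    {"linear": [2.7,-1.6,3],"twist": 0},
    {"linear": [4,-2.4,0],"twist": 0},
  ],
)

```text
time_s: 18.75
position: [0.5564, -0.0145, 0.1524]
tool_rot: [0.477, 0.526, 0.472, -0.522]
contact_force: [1.6, -0.6, 0.7]
grip_width: 0.998
```

Request:
play_rows(
  moves=[
    {"linear": [4,-2.4,0],"twist": 0},
    {"linear": [4,-2.4,0],"twist": 0},
    {"linear": [2,-1.1,0],"twist": 0},
    {"linear": [0,0,0],"twist": 0},
    {"linear": [0,0,0],"twist": 0},
  ],
)

```text
time_s: 19.25
position: [0.6529, -0.0734, 0.1461]
tool_rot: [-0.473, -0.525, -0.474, 0.525]
contact_force: [-0.3, -0.3, -0.6]
grip_width: 1.002
```

```bash
python3 - <<'E'
from h import *
show();im,d,P=wrist("w7");tops(P,.028,.044,(.654,-.0735),.04)
d=grab_frame("top")[1];P=cloud("top",d)
tops(P,.02,.033,(.485,.025),.06);tops(P,.065,.085,(.474,-.095),.04);tops(P,.058,.08,(.497,.1445),.06)
E
```

```text
t 19.25 tcp [ 0.6529 -0.0734  0.1461] yaw -5.9 F [-0.3 -0.3 -0.6] w 1.002
n 1470 circ [653.3 -75.8] rect [array([653.2, -75.7]), array([37.3, 37.2]), np.float64(33.4)] z 0.0365
none
none
n 116 circ [500.1 142.9] rect [array([497.9, 143.1]), array([81.4, 14.4]), np.float64(84.3)] z 0.0684
```

Request:
play_rows(
  moves=[
    {"linear": [0,-0.2,-4],"twist": 0},
    {"linear": [0,0,-4],"twist": 0},
    {"linear": [0,0,-3],"twist": 0},
    {"linear": [0,0,-1.5],"twist": 0},
    {"linear": [0,0,-0.3],"twist": 0},
  ],
)

```text
time_s: 19.85
position: [0.6514, -0.0745, 0.0169]
tool_rot: [-0.473, -0.524, -0.475, 0.525]
contact_force: [0.1, 0.4, -0.5]
grip_width: 1.002
```

Request:
play_rows(
  moves=[
    {"linear": [0,0,0],"twist": 0},
    {"linear": [0,0,0],"twist": 0},
    {"linear": [0,0,0],"twist": 0},
    {"linear": [0,0,0],"twist": 0},
    {"linear": [0,0,0],"twist": 0},
  ],
  fingers=1,
  grip_force=25,
)

```text
time_s: 20.35
position: [0.6546, -0.0758, 0.0208]
tool_rot: [0.475, 0.525, 0.473, -0.524]
contact_force: [-0.5, 0.6, 6.0]
grip_width: 0.435
```

Request:
play_rows(
  moves=[
    {"linear": [0,0,0],"twist": 0},
    {"linear": [0,0,0],"twist": 0},
    {"linear": [0,0,0],"twist": 0},
  ],
)

```text
time_s: 20.65
position: [0.6546, -0.0758, 0.0208]
tool_rot: [0.475, 0.525, 0.473, -0.524]
contact_force: [-1.3, 1.1, 6.4]
grip_width: 0.434
```

Request:
play_rows(
  moves=[
    {"linear": [0,0,2],"twist": 0},
    {"linear": [0,0,4],"twist": 0},
    {"linear": [0,0,4],"twist": 0},
    {"linear": [0,0,3],"twist": 0},
    {"linear": [0,0,0],"twist": 0},
  ],
)

```text
time_s: 21.15
position: [0.6569, -0.0765, 0.1556]
tool_rot: [0.477, 0.527, 0.47, -0.523]
contact_force: [0.9, -0.3, -0.4]
grip_width: 0.432
```

Request:
play_rows(
  moves=[
    {"linear": [-3,1.8,0],"twist": 0},
    {"linear": [-4,2.4,0],"twist": 0},
    {"linear": [-3,1.8,0],"twist": 0},
    {"linear": [0,0,0],"twist": 0},
    {"linear": [0,0,0],"twist": 0},
  ],
)

```text
time_s: 21.65
position: [0.5527, -0.0151, 0.1482]
tool_rot: [-0.474, -0.525, -0.474, 0.525]
contact_force: [0.5, 0.3, 0.5]
grip_width: 0.431
```

```bash
python3 - <<'E'
from h import *
show();im,d,P=wrist("w8")
tops(P,.019,.033,(.485,.025),.065);tops(P,.06,.09,(.4737,-.096),.045);
s,p,M=pose();tops(P,p[2]+.004,p[2]+.03,p,.03)
E
```

```text
t 21.65 tcp [ 0.5527 -0.0151  0.1482] yaw -5.8 F [0.5 0.3 0.5] w 0.431
n 6200 circ [487.9  23.9] rect [array([487.6,  23.7]), array([90.4, 60.3]), np.float64(83.8)] z 0.0256
n 373 circ [468.8 -74.5] rect [array([468.7, -73.8]), array([32. ,  9.2]), np.float64(9.7)] z 0.0735
n 6451 circ [554.5  -8.8] rect [array([552.1, -14.3]), array([38. , 55.6]), np.float64(67.0)] z 0.1639
```

View pics/w8.png

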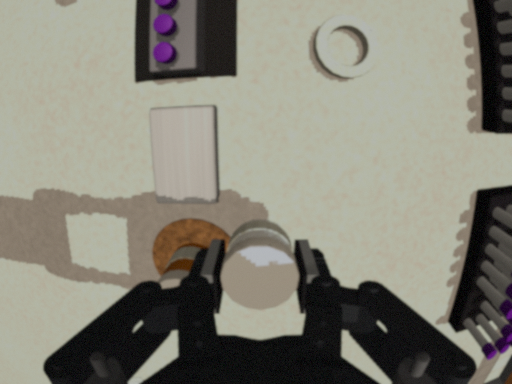

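Pot is upright in the grip at (260,270), and the tin is in place at (0.4875, 0.024).

Request:
play_rows(
  moves=[
    {"linear": [-3.2,1.9,0],"twist": 0},
    {"linear": [-3.3,2,-2],"twist": 0},
    {"linear": [0,0,-4],"twist": 0},
    {"linear": [0,0,-2.5],"twist": 0},
    {"linear": [0,0,-0.7],"twist": 0},
  ],
)

```text
time_s: 22.2
position: [0.4871, 0.0234, 0.0542]
tool_rot: [-0.472, -0.524, -0.475, 0.526]
contact_force: [-0.3, 0.3, -0.3]
grip_width: 0.431
```

Request:
play_rows(
  moves=[
    {"linear": [0,0,-0.2],"twist": 0},
    {"linear": [0,0,-0.2],"twist": 0},
    {"linear": [0,0,0],"twist": 0},
  ],
)

```text
time_s: 22.5
position: [0.4899, 0.0231, 0.054]
tool_rot: [0.475, 0.525, 0.473, -0.524]
contact_force: [0.4, -0.4, -0.9]
grip_width: 0.431
```

Request:
play_rows(
  moves=[
    {"linear": [-0.15,0.05,-0.4],"twist": 0},
    {"linear": [0,0,-0.25],"twist": 0},
    {"linear": [0,0,0],"twist": 0},
    {"linear": [0,0,0],"twist": 0},
  ],
)

```text
time_s: 22.9
position: [0.4869, 0.024, 0.0463]
tool_rot: [0.474, 0.525, 0.474, -0.525]
contact_force: [0.5, -0.2, -1.1]
grip_width: 0.432
```

Request:
play_rows(
  moves=[
    {"linear": [0,0,-0.1],"twist": 0},
    {"linear": [0,0,0],"twist": 0},
  ],
)

```text
time_s: 23.1
position: [0.4871, 0.024, 0.0458]
tool_rot: [0.474, 0.525, 0.474, -0.525]
contact_force: [-2.1, -0.4, 4.8]
grip_width: 0.434
```

Contact made; release, rise and back off so the cameras can check.

Request:
play_rows(
  moves=[
    {"linear": [0,0,0],"twist": 0},
    {"linear": [0,0,0],"twist": 0},
    {"linear": [0,0,0],"twist": 0},
    {"linear": [0,0,0],"twist": 0},
    {"linear": [0,0,0],"twist": 0},
  ],
  fingers=0,
)

```text
time_s: 23.6
position: [0.4868, 0.024, 0.0452]
tool_rot: [-0.474, -0.525, -0.474, 0.525]
contact_force: [-0.0, 0.5, 0.3]
grip_width: 1.003
```

Request:
play_rows(
  moves=[
    {"linear": [0,0,2],"twist": 0},
    {"linear": [0,0,4],"twist": 0},
    {"linear": [0,0,4],"twist": 0},
    {"linear": [0,0,4],"twist": 0},
    {"linear": [-2,0,3],"twist": 0},
  ],
)

```text
time_s: 24.1
position: [0.4687, 0.0236, 0.2186]
tool_rot: [0.475, 0.526, 0.473, -0.524]
contact_force: [0.5, -0.4, 0.8]
grip_width: 0.998
```

Request:
play_rows(
  moves=[
    {"linear": [-4,0,3],"twist": 0},
    {"linear": [-4,0,0],"twist": 0},
    {"linear": [-3,0,0],"twist": 0},
    {"linear": [0,0,0],"twist": 0},
    {"linear": [0,0,0],"twist": 0},
  ],
)

```text
time_s: 24.6
position: [0.357, 0.024, 0.2455]
tool_rot: [0.474, 0.525, 0.473, -0.525]
contact_force: [1.5, -0.2, 0.8]
grip_width: 1.0
```

```bash
python3 - <<'E'
from h import *
show()
for n in("wrist","scene"):
    if n=="wrist": im,d,P=wrist()
    else:
        im,d=grab_frame(n);P=cloud(n,d);cv2.imwrite("pics/end.png",cv2.resize(im[120:290,110:400,::-1],None,fx=2.6,fy=2.6))
    print(n)
    for a in((.053,.072,(.487,.024),.035),(.018,.034,(.487,.024),.065),(.066,.09,(.474,-.096),.045),(.035,.053,(.498,.143),.06),(.058,.08,(.498,.143),.06),(.012,.026,(.644,.11),.05),(.12,.16,(.44,-.325),.05)): tops(P,*a)
    for l in("square_mat","round_mat"):
        for x in trace(n,l)[:1]:
            t=P[x["mask"]];t=t[abs(t[:,2]-.004)<.006];t=t[:,:2]*1000
            print(l,round(x["score"],2),np.round(cv2.minAreaRect(t.astype(np.float32))[0],1),np.round(cv2.minAreaRect(t.astype(np.float32))[1],1))
E
```

```text
t 24.6 tcp [0.357  0.024  0.2455] yaw -5.9 F [ 1.5 -0.2  0.8] w 1.0
wrist
n 815 circ [486.7  23.7] rect [array([486.5,  23.8]), array([36.9, 36.8]), np.float64(38.3)] z 0.0612
n 2219 circ [485.4  24.2] rect [array([486.3,  24.2]), array([89. , 60.3]), np.float64(84.1)] z 0.0252
n 473 circ [472.1 -94.9] rect [array([473.3, -85.8]), array([34.8, 53.1]), np.float64(81.7)] z 0.0761
n 1719 circ [497.7 143.2] rect [array([498.1, 143.4]), array([90.2, 41.1]), np.float64(84.2)] z 0.0442
n 744 circ [496.7 142.9] rect [array([497.8, 142.7]), array([81.5, 16.3]), np.float64(83.8)] z 0.0687
n 743 circ [643.9 109.2] rect [array([642.8, 109.6]), array([59.1, 58.6]), np.float64(37.5)] z 0.0177
none
square_mat 0.59 [498.4 143.6] [100.  103.4]
round_mat 0.96 [469.5 -86.9] [97.7 82.6]
scene
n 126 circ [488.6  24.8] rect [array([489.2,  24.4]), array([36. , 37.3]), np.float64(85.9)] z 0.0596
n 411 circ [488.4  24.1] rect [array([490.1,  23.3]), array([91.7, 61.6]), np.float64(83.9)] z 0.0237
n 227 circ [475.2 -94.3] rect [array([475.8, -95. ]), array([54.8, 50.1]), np.float64(25.7)] z 0.0743
n 341 circ [503.  143.8] rect [array([500.9, 143.5]), array([89.9, 42.2]), np.float64(84.0)] z 0.0427
n 140 circ [499.1 143.6] rect [array([500.6, 143.5]), array([80.7, 16.6]), np.float64(83.3)] z 0.0663
n 251 circ [645.9 109.4] rect [array([646.7, 110.2]), array([58.6, 58. ]), np.float64(4.5)] z 0.0168
n 88 circ [ 441.5 -324.2] rect [array([ 442.7, -325.5]), array([27.9, 27.7]), np.float64(88.4)] z 0.1361
square_mat 0.81 [499.9 143.4] [103.8 103.4]
round_mat 0.69 [475.8 137.9] [108.1  87.7]
```

View pics/end.png

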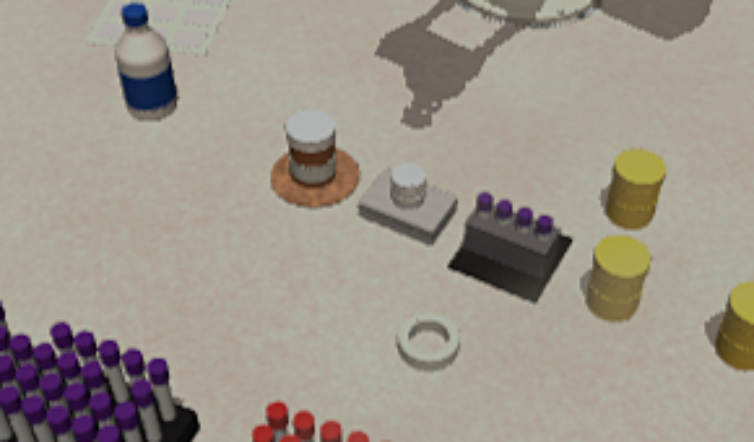

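All four stand upright in place, and the bottle (150,65) and tape (428,343) have not moved. Handing in.

```bash
python3 -c "
from bench import *
print(close_job())"
```

```text
the job is handed in; nothing more can be done
None
```

The sample-taking station is set out and handed in at about 24.6 s of the 109 s allowed; the hand-in gave no verdict.

| Thing | Where it ended up (m) | Offset from target |
|---|---|---|
| Tall jar, on the round mat | (0.474, -0.096) | about 2 mm |
| Tube rack, on the square mat | (0.498, 0.143) | about 2 mm |
| Tin, midway on the line between the mats | (0.487, 0.024) | about 2 mm |
| Pot, on the middle of the tin's lid | (0.487, 0.024) | about 1 mm |

- **Heights and position:** All the measured heights fit things standing flat and upright. The gripper was open and clear of everything at hand-in.
- **Bystanders:** The bottle and tape roll have not moved, within the cameras' error of 2–4 mm.
- **Choosing the jar:** It was the only white-lidded amber one among four yellow look-alikes, which I left alone.
- **Checks that disagreed:**
  - The scene camera read 1–4 mm further in x than the wrist camera, as it did from the start.
  - The last wrist view saw only part of the jar's lid. The jar's position comes from a full wrist view just after I placed it, and the final scene picture agrees within 2 mm.
  - The round-mat network gave an off result on the final scene picture and an incomplete one on the final wrist picture. The mat position comes from its colour and depth, measured earlier.
  - A mid-job top-camera check found neither tin nor jar. I did not look into why; later wrist and scene views showed both in place.

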